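Unload a warmed paste vial with the ejector pedal and rack it

TASK

Stop the warming block by pressing its push button right down and letting it go. Then press down the pedal in front of the vial that has the round window in its cap, so that this vial rises out of its well, and move it to the rack's only empty hole, the one with the steel ring round it, upright and fully home. Leave the other vial sunk in the block, and do not disturb the stored vials or the other things on the mat.

Things in the scene. Friction and masses are not known exactly. Their poses are not given: they have to be found in the camera images.
- warmer: fixed aluminium warming block on a dark base, 90 (x) x 172 (y) x 80 mm high, top face at 80 mm; origin under its centre on the mat, pedals on its -x side. Two round wells of 29 mm diameter, 60 mm deep (floor 20 mm above the mat), go down from the top at (5, -47) and (5, 21) mm; the stop button stands on its top at (5, 68) mm
- well_0 (a point): centre of the mouth of well 0, in the top face of the warming block
- pedal_0 (a joint): ejector lever of well 0: 0 = at rest, pad up; 0.70 rad = pad fully down, which lifts the vial in that well by about 31 mm. It takes about 3 N and stays where it is left
- pedal_0_pad (a point): top centre of the pad (34 x 40 mm, bare metal with dark ribs) of lever 0, which juts out in front (-x side) of the block. At rest it is 93 mm in front of the block's origin line, 66 mm above the mat; it goes down 41 mm (to about 25 mm) on an arc of 62 mm radius about a level pivot 40 mm in front of the block's origin, 31 mm above the mat
- well_1 (a point): centre of the mouth of well 1, in the top face of the warming block
- pedal_1 (a joint): ejector lever of well 1: 0 = at rest, pad up; 0.70 rad = pad fully down, which lifts the vial in that well by about 31 mm. It takes about 3 N and stays where it is left
- pedal_1_pad (a point): top centre of the pad (34 x 40 mm, bare metal with dark ribs) of lever 1, which juts out in front (-x side) of the block. At rest it is 93 mm in front of the block's origin line, 66 mm above the mat; it goes down 41 mm (to about 25 mm) on an arc of 62 mm radius about a level pivot 40 mm in front of the block's origin, 31 mm above the mat
- stop_button (a joint): spring push button on the block: 0 = out, 0.006 m = fully down (5 N); springs back
- stop_button_top (a point): centre of the top of the button (24 mm across, grey, in a black housing); pressed straight down
- vial_open: upright vial, 60 mm tall, glass body 26 mm in diameter, tapering to 19 mm over the lowest 6 mm, knurled aluminium cap 27 mm in diameter over the top 20 mm; 60 g; origin at the centre of its foot, z towards the cap. Its cap has a round dark window (17 mm) in the middle. It starts in one of the wells, sunk with its cap flush with the top face
- vial_closed: upright vial, 60 mm tall, glass body 26 mm in diameter, tapering to 19 mm over the lowest 6 mm, knurled aluminium cap 27 mm in diameter over the top 20 mm; 60 g; origin at the centre of its foot, z towards the cap. Plain closed cap. It starts sunk in the other well
- rack: fixed white rack, 104 (x) x 156 (y) x 45 mm high, 2 x 3 round holes of 29.5 mm diameter, 34 mm deep, at x = -26, 26 and y = -52, 0, 52 mm; origin under its centre on the mat. A seated vial's foot is 11 mm and its top 71 mm above the mat, 26 mm above the rack
- collar: fixed flat steel ring, 41 mm outside, 35 mm inside, 3 mm thick, round the mouth of the rack's only empty hole; origin at the centre of its underside, on the rack's top (45 mm above the mat)
- stored_0: vial of the same size with a plain closed cap, standing in a hole of the rack
- stored_1: vial of the same size with a plain closed cap, standing in a hole of the rack
- stored_2: vial of the same size with a plain closed cap, standing in a hole of the rack
- stored_3: vial of the same size with a plain closed cap, standing in a hole of the rack
- stored_4: vial of the same size with a plain closed cap, standing in a hole of the rack
- flux_bottle: white bottle with a long red nozzle, 48 mm across, 132 mm tall, standing between block and rack; origin under its centre
- tip_cleaner: round brown tip cleaner pot, 76 mm across, 64 mm tall, standing between block and rack; origin under its centre
- reel_red: reel of solder with red flanges, 75 x 66 x 45 mm tall, standing between block and rack; origin under its centre
- tweezers: tweezers lying on the mat, 131 x 15 x 10 mm
- side_cutter: cutters with orange handles lying on the mat, 154 x 52 x 13 mm

How it is judged:
By the outcome, as a careful person would: the job done as asked, in the order asked, and still so for the second after the job is handed in, with the robot touching nothing.
It also fails if it takes over 69 s, if anything falls off the work surface, if the arm or the gripper's body presses on something with over 40 N, if the wrist force passes 120 N, or if a joint passes its speed limit or range.

ROBOT

A 6-joint arm with a two-finger parallel gripper is mounted at the origin on a cart in front of the work surface, level with it; the furniture and walls round the work are solid. World frame = base frame: x ahead of the robot, y to its left, z up, the work surface at z = 0. Lengths are in m, angles in rad, forces in N, time in s.
With the tool pointing down it reaches from about 0.25 to 0.8 m from the base axis. Payload 3.9 kg.
Tool frame: the origin (TCP) lies midway between the tips of the shut fingers; the grasp point (between the pads) lies 19 mm behind it; y points along the fingers, z is the direction in which the jaws open and shut, and the axes are right-handed (so a half turn about y gives the same grasp; the last joint's range is limited). The gripper opens to 85 mm and grips with 20 to 120 N. Pads are 22 mm wide; open, the fingers measure 114 mm over their backs; the gripper's body (76 mm by 85 mm) begins 54 mm behind the grasp point. The pads swing forward as they close: fully open they stand 13 mm farther back than shut.
Start: joints at [1.329, 0.26, -0.138, 1.173, 0, 1.571], TCP at [0.126, 0.51, 0.231] pointing down, gripper open.
Joint ranges: [-2.78, 2.78], [-0.83, 1.72], [-1.28, 1.37], [-1.9, 2.12], [-1.57, 1.48], [-3.14, 3.14]. Speed limits (rad/s): [2.57, 2.57, 3.14, 3.14, 3.14, 3.14].

INTERFACE

Orientations are given as a 3x3 rotation matrix whose columns are the frame's x, y, z axes.
In Python, from plant import manip gives the robot as it stands.
- The arm moves only by the tool move_arm, never from a script. Its argument "rows" is a list of rows, each a list of 5 numbers: the closure, from 0 (fully open) to 1 (shut), then the shift along the tool's x, y, z in m, then the turn about the tool's y in rad. In form: [[hand, x, y, z, roll], ...]. A call has 1 to 8 rows; each row is the pose to reach, as a shift and turn from the pose commanded when the call began, along the tool's axes at that moment; what a row does not reach only later rows make up. A row lasts 1/12 s, in which the tool goes at most 41.7 mm and 7.16 degrees, less where a joint would pass 70% of its speed; a pose out of reach is approached as far as the arm can. A call with a gripper value outside its range is refused whole. The fingers move at their own pace and stop on an object; "squeeze" is the grip in N (left out, the last holds). Time passes only in rows, so rows that repeat a pose let the fingers close. It gives the time, the measured TCP pose, the force and the opening at its end, in the units of the state.
- manip.observe(): the state, without advancing time (a new reading comes with each control period).
- manip.snapshot(name): name is "scene" or "side" or "wrist"; returns the picture (384x512x3 uint8, red, green, blue); there is no depth.
- manip.camera_info(name): a dict with "fovy" (degrees; the focal length in pixels is half the picture's height over the tangent of half this angle, whatever the lens; pixels are square), "cx", "cy" (the principal point, pixels), "k1" (the pictures are not rectified: a ray, as slopes to the right and down, at radius r is drawn at 1 + k1 r^2 times it, then the intrinsics apply), "origin" and "orientation" of the camera in the world. Camera axes: x right, y up, looking along -z (the intrinsics and any distortion apply to the point x, -y, -z); pixel columns grow to the right and rows downward; lengths in m; the calibration is good to about 2 mm. A picture is of the moment at which its call begins: read the wrist's pose just before it. camera_info takes no time and is no camera call; for the wrist camera it gives the pose at the moment of the call.
- manip.finish_job(): hands the job in, once; it reports no verdict.
The state is a dict: "time_s": time; "qpos": joint angles; "dq": joint speeds; "joint_torque": joint torques, N m; "tool_pos": TCP position; "eef_rot": TCP orientation; "contact_force": force on the tool from outside, world axes, zero at the start; "moment": the same for the moment, N m; "gripper_width": opening from 0.0 (shut) to 1.0 (fully open).
Only numpy, scipy, OpenCV 4.12 (cv2) and the standard library are available. Lean on these libraries where they do the work, as an engineer would, in place of code of your own. Each camera call takes 0.05 s, during which the arm holds its last target. There are 200 camera calls.

## Working session

There is one attempt and no reset: what is moved stays moved. The work goes in short steps, Python scripts to look and compute and a tool call to move; the robot and the scene stay as the last step left them, time stands still between calls to the robot, and variables do not carry over. Pictures are saved under pics/ and viewed, about 8 in all and at most 12, crops included, and the job is handed in when it is done.

Besides the shell and the picture viewer there is one more tool, called after "Request:" as name(argument=value, ...) on one line, values as JSON. move_arm: Moves the arm, as the interface text tells. Its arguments: {"type":"object","properties":{"rows":{"type":"array"},"squeeze":{"type":"number"}},"required":["rows"]}

```bash
mkdir -p pics; ls
cat > h.py <<'E'
import numpy as np, cv2
from plant import manip
def K(ci,h=384):
    f=h/2/np.tan(np.radians(ci["fovy"])/2); return f
def ray(ci,u,v):
    f=K(ci); d=np.array([(u-ci["cx"])/f,(v-ci["cy"])/f]); s=d.copy()
    for _ in range(20): s=d/(1+ci["k1"]*(s@s))
    R=np.array(ci["orientation"]).reshape(3,3)
    return np.array(ci["origin"]),R@np.array([s[0],-s[1],-1.])
def plane(ci,u,v,z):
    o,d=ray(ci,u,v); return o+d*(z-o[2])/d[2]
def proj(ci,p):
    R=np.array(ci["orientation"]).reshape(3,3); q=R.T@(np.array(p)-np.array(ci["origin"]))
    s=np.array([q[0]/-q[2],-q[1]/-q[2]]); s=s*(1+ci["k1"]*(s@s)); f=K(ci)
    return np.array([ci["cx"]+f*s[0],ci["cy"]+f*s[1]])
def snap(cam,name):
    ci=manip.camera_info(cam); im=manip.snapshot(cam); cv2.imwrite(f"pics/{name}.png",im[:,:,::-1]); return ci,im
E
python3 - <<'E'
from h import *
import pickle
s=manip.observe(); print(s)
for c in("scene","side","wrist"):
    ci,im=snap(c,c+"0"); print(c,ci); pickle.dump(ci,open(f"pics/{c}0.pkl","wb"))
a=cv2.imread("pics/scene0.png");b=cv2.imread("pics/side0.png");c=cv2.imread("pics/wrist0.png")
cv2.imwrite("pics/all0.png",cv2.resize(np.vstack([np.hstack([a,b]),np.hstack([c,c*0])]),(800,600),interpolation=cv2.INTER_AREA))
E
```

```text
pics
{'time_s': 0.0, 'qpos': array([ 1.32900090e+00,  2.60684902e-01, -1.39392020e-01,  1.17267371e+00,
        1.18429360e-05,  1.57080197e+00]), 'dq': array([ 0.000829  ,  0.00014208,  0.00129115,  0.00017566, -0.00115899,
        0.00148401]), 'joint_torque': array([-1.61377568e-03, -4.05681288e+01,  2.53921580e+01,  1.87202630e-02,
       -1.04189232e-04,  7.18555668e-07]), 'tool_pos': array([0.12554251, 0.50906729, 0.23045574]), 'eef_rot': array([[ 9.70908275e-01, -4.79448147e-04,  2.39451230e-01],
       [-2.39451710e-01, -1.89461299e-03,  9.70906426e-01],
       [-1.18318766e-05, -9.99998090e-01, -1.95430010e-03]]), 'contact_force': array([-0.33907198, -0.22966138, -0.11144875]), 'moment': array([-0.03275198, -0.03396498, -0.017555  ]), 'gripper_width': 1.0002276844622195}
scene {'fovy': 55.66256784088935, 'cx': 250.9702789268288, 'cy': 189.79484279619837, 'k1': 0.0027701067852306267, 'origin': array([0.04451131, 0.43593246, 0.66400878]), 'orientation': array([[-0.65812883,  0.48413864, -0.57660751],
       [-0.75260567, -0.40142116,  0.52196337],
       [ 0.02124018,  0.77747722,  0.62855232]])}
side {'fovy': 57.67794508596166, 'cx': 253.2360528984871, 'cy': 189.95492879142844, 'k1': -0.08764205182365291, 'origin': array([ 0.37881444, -0.63038857,  0.6770359 ]), 'orientation': array([[ 0.97047298,  0.16312858, -0.17768302],
       [-0.24120709,  0.65983901, -0.71164009],
       [ 0.00115335,  0.73348589,  0.6797037 ]])}
wrist {'fovy': 59.69935585344477, 'cx': 250.8179189849736, 'cy': 189.07975415709072, 'k1': -0.08353314904782105, 'origin': array([0.04834765, 0.52793185, 0.37455422]), 'orientation': array([[ 0.23959894, -0.92221432, -0.30350138],
       [ 0.97086986,  0.22694116,  0.07687279],
       [-0.00201623, -0.31307898,  0.94972495]])}
```

View pics/scene0.png

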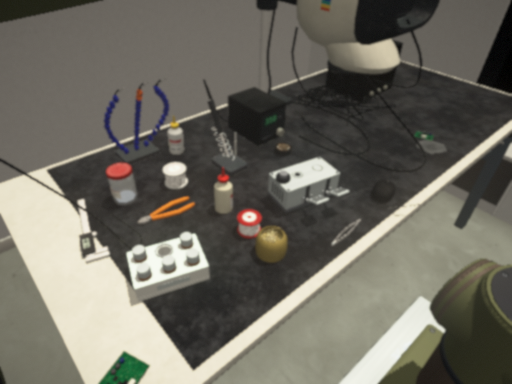

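View pics/wrist0.png

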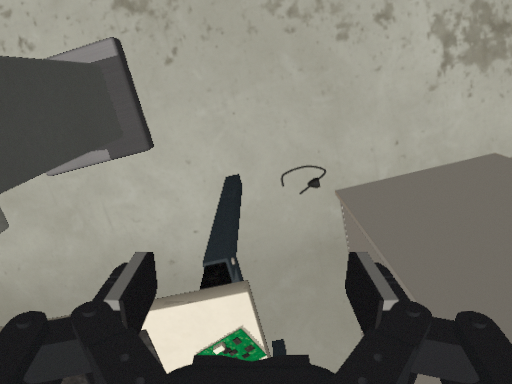

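Run:
```python
from h import *
import pickle
ci=pickle.load(open("pics/scene0.pkl","rb"))
for n,u,v,z in [("rack",165,258,.045),("warmer",303,178,.08),("bottle",223,212,0.0),("pot",271,245,.064),("reel",249,220,.045),("button",283,177,.085),("robot",360,75,0),("corner",200,380,0),("right",512,125,0),("hole",166,249,.045)]: print(n,plane(ci,u,v,z).round(3))
print(proj(ci,[0,0,0]),proj(ci,[.126,.51,.231]))
```

```text
rack [0.554 0.222 0.045]
warmer [ 0.529 -0.189  0.08 ]
bottle [0.63  0.005 0.   ]
pot [0.42  0.031 0.064]
reel [0.527 0.003 0.045]
button [ 0.562 -0.146  0.085]
robot [ 0.982 -1.104  0.   ]
corner [0.311 0.304 0.   ]
right [ 0.312 -1.147  0.   ]
hole [0.575 0.207 0.045]
[452.93923235 403.25623775] [ 96.58127487 615.49085625]
```

View pics/side0.png

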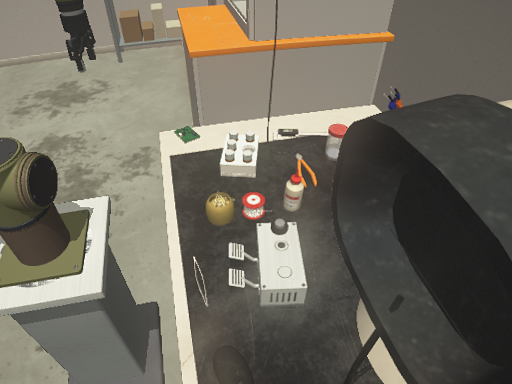

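Run:
```python
import cv2,numpy as np
b=cv2.imread("pics/side0.png"); a=cv2.imread("pics/scene0.png")
c1=cv2.resize(b[210:310,215:315],(500,500),interpolation=cv2.INTER_CUBIC)
c2=cv2.resize(b[125:185,210:270],(300,300),interpolation=cv2.INTER_CUBIC)
c3=cv2.resize(a[150:210,265:325],(300,300),interpolation=cv2.INTER_CUBIC)
cv2.imwrite("pics/crop0.png",np.hstack([c1,np.vstack([c2,c3])[:500]]))
```

```text
(no output)
```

View pics/crop0.png

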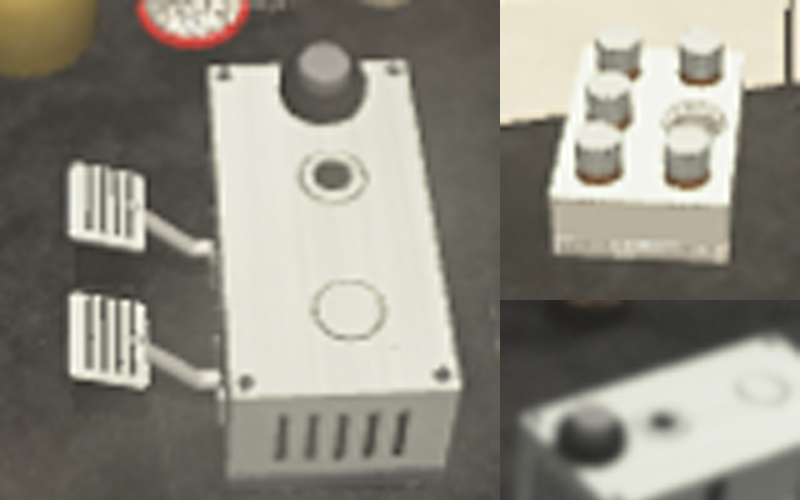

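Run:
```python
from h import *
import pickle
ci=pickle.load(open("pics/side0.pkl","rb"))
P=lambda u,v,z:plane(ci,215+u/5,210+v/5,z).round(4)
for n,u,v in [("TL",208,65),("TR",405,62),("BR",462,388),("BL",230,395),("w1",333,177),("w0",348,310)]: print(n,P(u,v,.08))
a=P(333,177,.08);b=P(348,310,.08);d=a-b;print(np.linalg.norm(d),np.degrees(np.arctan2(-d[0],d[1])))
print("pad1",P(107,205,.066),"pad0",P(110,337,.066))
Q=lambda u,v:plane(ci,210+u/5,125+v/5,.071).round(4)
# rack cap tops in crop c2 (origin 500,0)
for n,u,v in [("A(-,+)",119,40),("B(+,+)",201,42),("C(-,0)",109,92),("D(-,-)",99,139),("E(+,-)",190,142)]: print(n,Q(u,v))
print("hole",plane(ci,210+194/5,125+120/5,.048))
cs=pickle.load(open("pics/scene0.pkl","rb"))
o1,d1=ray(ci,215+323/5,210+60/5);o2,d2=ray(cs,265+(590-500)/5,150+(425-300)/5)
t=np.linalg.lstsq(np.c_[d1,-d2],o2-o1,rcond=None)[0];print("btn",o1+d1*t[0],o2+d2*t[1])
```

```text
TL [ 0.5155 -0.1151  0.08  ]
TR [ 0.6037 -0.1351  0.08  ]
BR [ 0.5698 -0.3023  0.08  ]
BL [ 0.4814 -0.2831  0.08  ]
w1 [ 0.5518 -0.1906  0.08  ]
w0 [ 0.5376 -0.2569  0.08  ]
0.06780361347302961 -12.088855163197664
pad1 [ 0.4559 -0.1713  0.066 ] pad0 [ 0.4432 -0.2372  0.066 ]
A(-,+) [0.5414 0.2719 0.071 ]
B(+,+) [0.5905 0.2574 0.071 ]
C(-,0) [0.5244 0.2185 0.071 ]
D(-,-) [0.5096 0.1739 0.071 ]
E(+,-) [0.56   0.1584 0.071 ]
hole [0.5743798  0.20941613 0.048     ]
btn [ 0.56182605 -0.14006827  0.09801841] [ 0.55837916 -0.14115743  0.09600662]
```

Request:
move_arm(rows=[[1,0.03,-0.01,-0.027,0],[1,0.06,-0.02,-0.054,0],[1,0.09,-0.03,-0.081,0],[1,0.12,-0.04,-0.108,0],[1,0.15,-0.05,-0.136,0],[1,0.18,-0.05,-0.163,0],[1,0.21,-0.05,-0.19,0],[1,0.24,-0.05,-0.218,0]])

```text
time_s: 0.82
tool_pos: [0.3072, 0.2389, 0.2815]
eef_rot: [[0.971, 0.001, 0.239], [-0.239, 0.0, 0.971], [0.001, -1.0, 0.001]]
contact_force: [0.6, 0.3, 0.2]
gripper_width: 0.001
```

Request:
move_arm(rows=[[1,0.03,0,-0.027,0.12],[1,0.06,0,-0.054,0.24],[1,0.09,0,-0.081,0.36],[1,0.12,0,-0.108,0.48],[1,0.15,0,-0.136,0.6],[1,0.18,0,-0.163,0.72],[1,0.21,0,-0.19,0.84],[1,0.24,0,-0.218,0.96]])

```text
time_s: 1.48
tool_pos: [0.4879, -0.0305, 0.2811]
eef_rot: [[0.355, -0.0, 0.935], [-0.935, 0.0, 0.355], [-0.0, -1.0, -0.0]]
contact_force: [1.2, 1.4, -0.1]
gripper_width: 0.002
```

```bash
cat >> h.py <<'E'
def togo(t,yaw=None):
    s=manip.observe(); R=np.array(s["eef_rot"]); p=np.array(s["tool_pos"])
    print("t",round(s["time_s"],2),"pos",p.round(4),"yaw z",np.degrees(np.arctan2(R[1,2],R[0,2])).round(2),"tilt",R[2].round(4),"F",np.round(s["contact_force"],1),"w",round(s["gripper_width"],3))
    if t is not None: print("shift",(R.T@(np.array(t)-p)).round(4))
E
python3 -c "
from h import *
togo([.5616,-.1434,.28]);print(manip.observe()['qpos'].round(3))"
```

```text
t 1.48 pos [ 0.4879 -0.0305  0.2811] yaw z 20.78 tilt [-4.e-04 -1.e+00 -0.e+00] F [ 1.2  1.4 -0.1] w 0.002
shift [0.1317 0.0011 0.0289]
[-0.063  0.181 -0.113  1.277  0.     1.146]
```

Request:
move_arm(rows=[[1,0.033,0,0.007,0.11],[1,0.066,0,0.015,0.22],[1,0.1,0,0.022,0.33],[1,0.132,0,0.029,0.44],[1,0.132,0,0.029,0.53],[1,0.132,0,0.029,0.572],[1,0.132,0,0.029,0.572],[1,0.132,0,0.029,0.572]])

```text
time_s: 2.15
tool_pos: [0.5618, -0.1412, 0.2808]
eef_rot: [[-0.201, -0.001, 0.98], [-0.98, 0.0, -0.201], [-0.0, -1.0, -0.001]]
contact_force: [-0.2, -0.9, -0.6]
gripper_width: -0.004
```

```bash
python3 -c "
from h import *
import pickle
ci,im=snap('wrist','w1');pickle.dump(ci,open('pics/w1.pkl','wb'))
togo([.5616,-.1434,.28])
print(proj(ci,[.5616,-.1434,.097]),proj(ci,[.5519,-.1904,.08]))"
```

```text
t 2.2 pos [ 0.5617 -0.141   0.281 ] yaw z -11.56 tilt [-0.e+00 -1.e+00 -7.e-04] F [ 0.5 -0.8 -0.7] w -0.0
shift [0.0024 0.001  0.0004]
[250.30945678 164.56280061] [250.2867992  203.24778408]
```

View pics/w1.png

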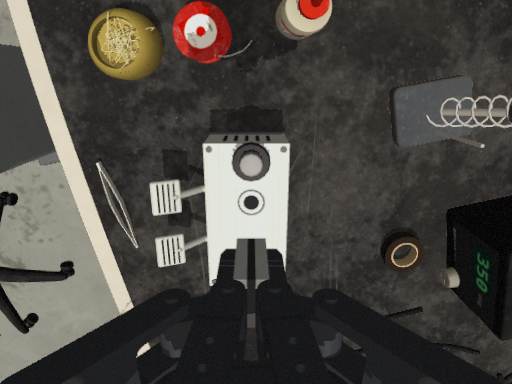

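Request:
move_arm(rows=[[1,0.0024,0.04,0,0],[1,0.0024,0.08,0,0],[1,0.0024,0.12,0,0],[1,0.0024,0.15,0,0],[1,0.0024,0.165,0,0],[1,0.0024,0.172,0,0],[1,0.0024,0.176,0,0],[1,0.0024,0.176,0,0]])

```text
time_s: 2.87
tool_pos: [0.5617, -0.1433, 0.1055]
eef_rot: [[-0.201, 0.0, 0.98], [-0.98, -0.0, -0.201], [0.0, -1.0, 0.0]]
contact_force: [0.2, -0.2, -0.0]
gripper_width: 0.002
```

Request:
move_arm(rows=[[1,0,0.003,0,0],[1,0,0.006,0,0],[1,0,0.009,0,0],[1,0,0.011,0,0],[1,0,0.011,0,0]])

```text
time_s: 3.28
tool_pos: [0.5632, -0.1439, 0.0961]
eef_rot: [[-0.202, 0.004, 0.979], [-0.979, -0.001, -0.202], [-0.0, -1.0, 0.004]]
contact_force: [0.8, 1.0, 6.3]
gripper_width: -0.0
```

Request:
move_arm(rows=[[1,0,0.002,0,0],[1,0,0.003,0,0],[1,0,0.003,0,0]])

```text
time_s: 3.53
tool_pos: [0.5633, -0.1439, 0.0957]
eef_rot: [[-0.202, 0.006, 0.979], [-0.979, -0.001, -0.202], [-0.0, -1.0, 0.006]]
contact_force: [-4.9, 1.8, 21.7]
gripper_width: 0.004
```

Request:
move_arm(rows=[[1,0,-0.005,0,0],[1,0,-0.005,0,0]])

```text
time_s: 3.7
tool_pos: [0.5632, -0.1439, 0.0987]
eef_rot: [[-0.202, 0.005, 0.979], [-0.979, -0.001, -0.202], [-0.0, -1.0, 0.005]]
contact_force: [0.7, 0.9, 3.0]
gripper_width: -0.001
```

Request:
move_arm(rows=[[1,0,-0.002,0,0],[1,0,-0.002,0,0]])

```text
time_s: 3.87
tool_pos: [0.563, -0.1439, 0.0993]
eef_rot: [[-0.202, 0.003, 0.979], [-0.979, -0.001, -0.202], [0.0, -1.0, 0.003]]
contact_force: [1.9, -0.2, 3.8]
gripper_width: -0.002
```

Run:
```python
from h import *
import pickle
togo(None)
a=pickle.load(open("pics/side0.pkl","rb")); w=pickle.load(open("pics/w1.pkl","rb"))
# button-top grey disc centroid in wrist pic w1 and side0
im=cv2.cvtColor(cv2.imread("pics/w1.png"),6)[140:190,225:280]; m=((im>85)&(im<190)).astype(np.uint8)
n,l,st,c=cv2.connectedComponentsWithStats(m); [print("w",st[i],c[i]+[225,140]) for i in range(1,n) if st[i][4]>60]
im=cv2.cvtColor(cv2.imread("pics/side0.png"),6)[212:238,265:295]; print(im[::2,::2])
# print height triangulation using side pixel (279.6,222) and wrist (250.5,163.5)
for uv in [(251,164),(251,166)]:
    o1,d1=ray(a,279.6,222.3);o2,d2=ray(w,*uv);t=np.linalg.lstsq(np.c_[d1,-d2],o2-o1,rcond=None)[0];print((o1+d1*t[0]).round(4),(o2+d2*t[1]).round(4))
```

```text
t 3.87 pos [ 0.563  -0.1439  0.0993] yaw z -11.63 tilt [ 0.     -1.      0.0032] F [ 1.9 -0.2  3.8] w -0.002
w [  0   0  44  42 163] [238.7607362 154.7607362]
w [33  0 22 13 91] [268.2967033  142.79120879]
w [ 14  14  24  23 428] [250.7546729 165.0046729]
[[ 70  74  88  70  70  81  83  81  80  79  79  81  81  80  80]
 [ 68  70  70  72  74  79  84  83  80  82  79  82  82  82  84]
 [ 72  78  81  79  80  81  82  82  82  87  85  83  83  84  86]
 [ 72  76  80  78  77  77  91 118  99  86  88  85  84  87  90]
 [ 75  73  75  81  77 107 167 165 166 137  81  84  84  87  89]
 [ 86  86 123  88  73 154 166 166 166 170  85 158 198 197 163]
 [234 234 236  80  75 127 173 169 170 162  80 127 227 217 116]
 [228 230 234  61  77  96 119 143 137 116  85  89 229 222 226]
 [228 229 231  58  79  82  98 111 105  92  88 106 228 222 223]
 [228 228 232 151  76  83  85  86  88  91  88 148 225 222 222]
 [227 228 230 231  79  78  82  87  88  88  98 225 224 221 220]
 [226 229 230 230 230 192 113  93 124 178 214 226 223 222 220]
 [226 229 230 230 227 226 230 229 229 227 221 224 224 222 220]]
[ 0.5612 -0.142   0.0992] [ 0.5625 -0.1424  0.0993]
[ 0.5606 -0.1435  0.101 ] [ 0.5622 -0.144   0.1011]
```

Request:
move_arm(rows=[[1,0,-0.03,0,0],[1,0,-0.05,0,0],[1,0.015,-0.05,-0.035,0],[1,0.03,-0.05,-0.07,0],[1,0.046,-0.04,-0.1,0],[1,0.046,-0.01,-0.102,0],[1,0.046,0.015,-0.102,0],[1,0.046,0.015,-0.102,0]])

```text
time_s: 4.53
tool_pos: [0.4469, -0.1666, 0.0789]
eef_rot: [[-0.203, -0.01, 0.979], [-0.979, 0.003, -0.203], [-0.001, -1.0, -0.01]]
contact_force: [-0.4, 0.8, -0.2]
gripper_width: 0.002
```

```bash
python3 -c "
from h import *
ci,im=snap('side','s1');togo([.454,-.169,.066])
c=cv2.imread('pics/s1.png')[205:315,190:310];cv2.imwrite('pics/s1c.png',cv2.resize(c,None,fx=5,fy=5,interpolation=2))"
```

```text
t 4.58 pos [ 0.4487 -0.167   0.0809] yaw z -11.66 tilt [-0.001  -1.     -0.0078] F [-0.2 -0.5  0.6] w 0.002
shift [0.0009 0.0148 0.0057]
```

View pics/s1c.png

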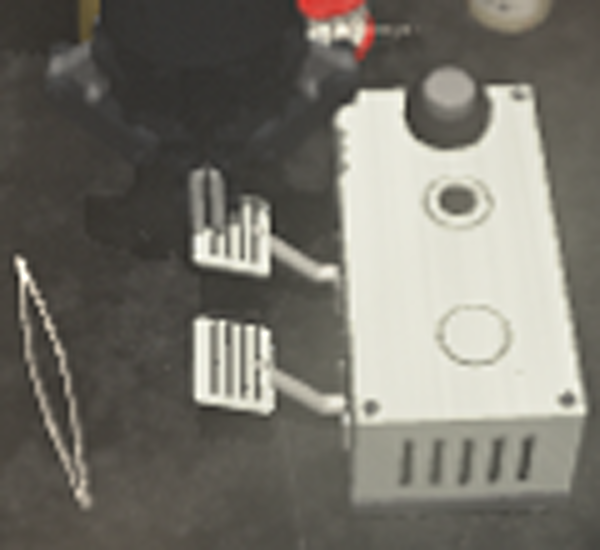

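Request:
move_arm(rows=[[1,0,0.01,0.003,0],[1,0,0.015,0.003,0],[1,0,0.02,0.003,0],[1,0,0.026,0.001,0],[1,0,0.032,0,0],[1,0,0.038,-0.001,0],[1,0,0.044,-0.002,0],[1,0,0.044,-0.002,0]])

```text
time_s: 5.25
tool_pos: [0.449, -0.167, 0.038]
eef_rot: [[-0.202, -0.002, 0.979], [-0.979, 0.001, -0.202], [-0.001, -1.0, -0.003]]
contact_force: [-1.2, 0.6, 0.2]
gripper_width: -0.0
```

Request:
move_arm(rows=[[1,0,0.003,0,0],[1,0,0.006,0,0],[1,0,0.009,0,0],[1,0,0.009,0,0]])

```text
time_s: 5.58
tool_pos: [0.4498, -0.1674, 0.0297]
eef_rot: [[-0.202, -0.001, 0.979], [-0.979, 0.0, -0.202], [-0.0, -1.0, -0.001]]
contact_force: [-1.8, 1.5, 1.3]
gripper_width: -0.001
```

Request:
move_arm(rows=[[1,0,0.003,0,0],[1,0,0.005,0,0],[1,0,0.006,0,0],[1,0,0.006,0,0]])

```text
time_s: 5.92
tool_pos: [0.4511, -0.1678, 0.0275]
eef_rot: [[-0.202, 0.002, 0.979], [-0.979, -0.001, -0.202], [0.0, -1.0, 0.003]]
contact_force: [-9.8, 4.6, 31.4]
gripper_width: -0.0
```

```bash
python3 -c "
from h import *
ci,im=snap('side','s2');togo(None)
c=cv2.imread('pics/s2.png')[205:315,190:310];cv2.imwrite('pics/s2c.png',cv2.resize(c,None,fx=5,fy=5,interpolation=2))"
```

```text
t 5.97 pos [ 0.4511 -0.1678  0.0275] yaw z -11.63 tilt [ 3.0e-04 -1.0e+00  2.6e-03] F [-9.5  2.8 31.2] w -0.0
```

View pics/s2c.png

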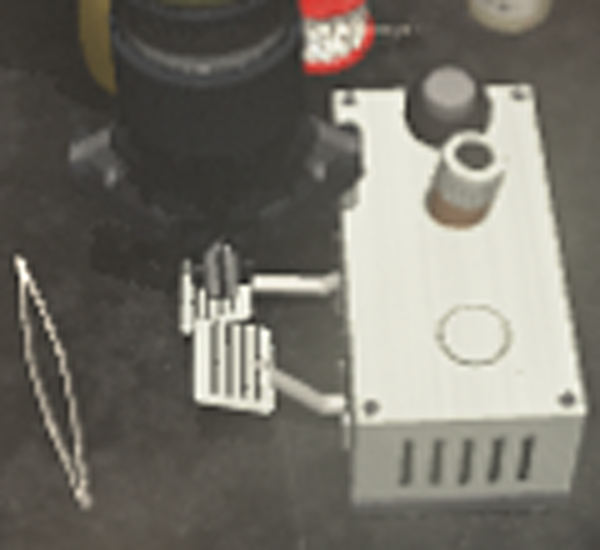

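Request:
move_arm(rows=[[1,0,-0.01,-0.002,0],[1,0,-0.05,-0.002,0],[1,0,-0.09,-0.002,0],[1,0,-0.13,-0.002,0],[1,0,-0.16,-0.002,0],[0.35,0,-0.175,-0.002,0],[0.35,0,-0.175,-0.002,0],[0.35,0,-0.175,-0.002,0]])

```text
time_s: 6.63
tool_pos: [0.4503, -0.1679, 0.2005]
eef_rot: [[-0.202, 0.005, 0.979], [-0.979, -0.002, -0.202], [0.001, -1.0, 0.005]]
contact_force: [0.3, 0.8, -0.5]
gripper_width: 0.419
```

Run:
```python
from h import *
import pickle
ci,im=snap('wrist','w2');pickle.dump(ci,open('pics/w2.pkl','wb'));togo([.5519,-.1904,.20])
uv=proj(ci,[.5519,-.1904,.111]);print(uv)
g=cv2.cvtColor(im,cv2.COLOR_RGB2GRAY);u,v=uv.astype(int)
x0,y0=u-40,v-40
m=(g[y0:y0+80,x0:x0+80]<90).astype(np.uint8);n,l,st,c=cv2.connectedComponentsWithStats(m)
for i in range(1,n):
    if 80<st[i][4]<1500: q=c[i]+[x0,y0];print(st[i],q,plane(ci,*q,.111).round(4))
cv2.imwrite('pics/w2c.png',cv2.resize(im[y0:y0+80,x0:x0+80,::-1],None,fx=5,fy=5))
# second: side view window
cs=pickle.load(open("pics/side0.pkl","rb"));print("side",plane(cs,190+473/5,205+155/5,.111).round(4))
```

```text
t 6.68 pos [ 0.4491 -0.1675  0.1991] yaw z -11.63 tilt [ 2.0e-04 -1.0e+00  1.5e-03] F [-1.4  0.2 -0.2] w 0.507
shift [ 0.0017 -0.0007  0.1053]
[387.58658194 194.24920993]
[ 66   0  14  80 584] [421.93321918 205.01883562] [ 0.578  -0.2048  0.111 ]
[ 11  10  41  37 624] [372.32532051 177.71474359] [ 0.5415 -0.1751  0.111 ]
[ 39  27  20  21 314] [395.44585987 190.99681529] [ 0.5581 -0.1891  0.111 ]
side [ 0.5563 -0.1912  0.111 ]
```

Request:
move_arm(rows=[[0.35,0.001,0,0.035,0],[0.35,0.001,0,0.07,0],[0.35,0.001,0,0.1,0],[0.35,0.001,0,0.108,0],[0.35,0.001,0,0.108,0],[0.35,0.001,0,0.108,0]])

```text
time_s: 7.18
tool_pos: [0.5528, -0.1895, 0.1972]
eef_rot: [[-0.201, -0.004, 0.979], [-0.98, 0.001, -0.201], [-0.0, -1.0, -0.004]]
contact_force: [-1.2, 0.9, -0.3]
gripper_width: 0.651
```

Run:
```python
from h import *
import pickle
ci,im=snap('wrist','w3');pickle.dump(ci,open('pics/w3.pkl','wb'));togo([.556,-.190,.20])
uv=proj(ci,[.556,-.190,.111]);print(uv)
g=cv2.cvtColor(im,cv2.COLOR_RGB2GRAY);u,v=uv.astype(int)
x0,y0=u-40,v-40
m=(g[y0:y0+80,x0:x0+80]<90).astype(np.uint8);n,l,st,c=cv2.connectedComponentsWithStats(m)
for i in range(1,n):
    if 80<st[i][4]<1500: q=c[i]+[x0,y0];print(st[i],q,plane(ci,*q,.111).round(4))
```

```text
t 7.23 pos [ 0.5522 -0.1895  0.1978] yaw z -11.63 tilt [-4.0e-04 -1.0e+00 -3.9e-03] F [-0.6  1.   0.8] w 0.651
shift [-0.0002 -0.0023  0.0038]
[254.61569911 193.96019239]
[ 20  11  34  29 360] [246.35       173.05277778] [ 0.5533 -0.1734  0.111 ]
[ 33  29  22  21 361] [257.26315789 191.95567867] [ 0.5582 -0.1889  0.111 ]
```

View pics/w3.png

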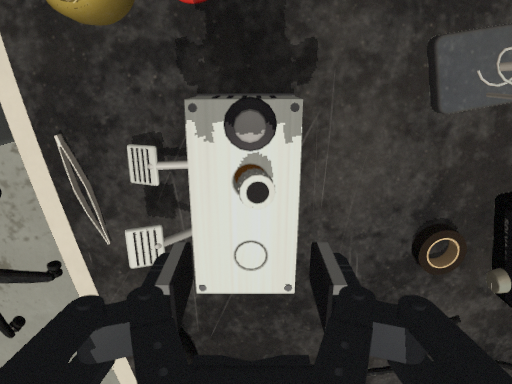

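Request:
move_arm(rows=[[0.35,0,0.03,0.002,0],[0.35,0,0.06,0.002,0],[0.35,0,0.085,0.002,0],[0.35,0,0.1,0.002,0],[0.35,0,0.107,0.002,0],[0.35,0,0.11,0.002,0],[0.35,0,0.11,0.002,0],[0.35,0,0.11,0.002,0]], squeeze=25)

```text
time_s: 7.9
tool_pos: [0.5563, -0.1906, 0.0905]
eef_rot: [[-0.202, 0.002, 0.979], [-0.979, -0.001, -0.202], [0.0, -1.0, 0.002]]
contact_force: [0.3, 0.1, 0.4]
gripper_width: 0.65
```

Request:
move_arm(rows=[[0.5,0,0,0,0],[0.6,0,0,0,0],[0.7,0,0,0,0],[0.8,0,0,0,0],[0.8,0,0,0,0],[0.8,0,0,0,0]], squeeze=30)

```text
time_s: 8.4
tool_pos: [0.5557, -0.1904, 0.0903]
eef_rot: [[-0.202, -0.0, 0.979], [-0.979, -0.0, -0.202], [0.0, -1.0, 0.0]]
contact_force: [-3.3, 0.2, 4.8]
gripper_width: 0.312
```

Run:
```python
from h import *
ci,im=snap('side','s3');togo(None)
c=cv2.imread('pics/s3.png')[185:295,220:340];cv2.imwrite('pics/s3c.png',cv2.resize(c,None,fx=5,fy=5,interpolation=2))
```

```text
t 8.45 pos [ 0.5557 -0.1904  0.0903] yaw z -11.63 tilt [ 3.e-04 -1.e+00  1.e-04] F [-2.5  1.5  5.1] w 0.308
```

View pics/s3c.png

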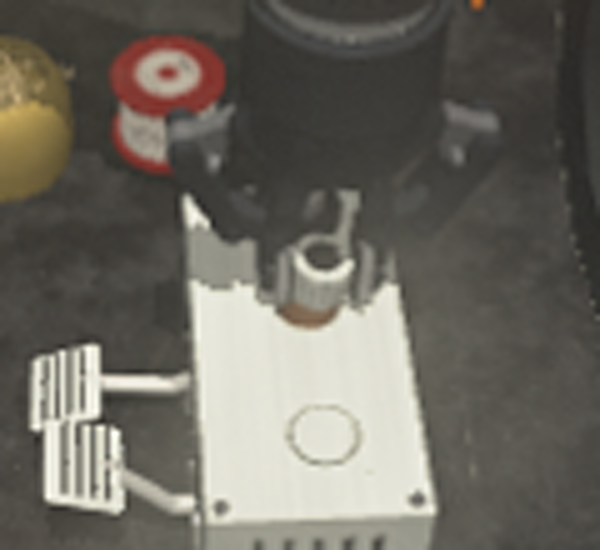

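Request:
move_arm(rows=[[0.8,0,-0.005,-0.001,0],[0.8,0,-0.015,-0.002,0],[0.8,0,-0.03,-0.002,0],[0.8,0,-0.05,-0.002,0],[0.8,0,-0.08,-0.002,0],[0.8,0,-0.11,-0.002,0],[0.8,0,-0.12,-0.002,0],[0.8,0,-0.12,-0.002,0]])

```text
time_s: 9.12
tool_pos: [0.5564, -0.1908, 0.2133]
eef_rot: [[-0.202, 0.007, 0.979], [-0.979, -0.002, -0.202], [0.001, -1.0, 0.008]]
contact_force: [1.0, 0.6, -0.8]
gripper_width: 0.309
```

Run:
```python
from h import *
ci,im=snap('side','s4');togo([.5748,.2085,.21])
s=manip.observe();print(proj(ci,s["tool_pos"]),proj(ci,s["tool_pos"]+np.array([0,0,.02])),proj(ci,s["tool_pos"]-np.array([0,0,.04])))
a=cv2.imread('pics/s4.png');c=cv2.resize(a[160:270,220:320],None,fx=5,fy=5,interpolation=2)
w,im=snap('wrist','w4');d=im[170:370,180:330,::-1];d=cv2.resize(d,(300,400));d=np.vstack([d,np.zeros((150,300,3),np.uint8)])
cv2.imwrite('pics/s4c.png',np.hstack([c,d]))
```

```text
t 9.17 pos [ 0.5551 -0.1903  0.2108] yaw z -11.63 tilt [ 4.0e-04 -1.0e+00  3.6e-03] F [-0.2 -0.8 -0.8] w 0.303
shift [-0.3946  0.0004 -0.0611]
[287.15631232 201.9860193 ] [287.88245856 194.34970549] [285.78274376 216.34571571]
```

View pics/s4c.png

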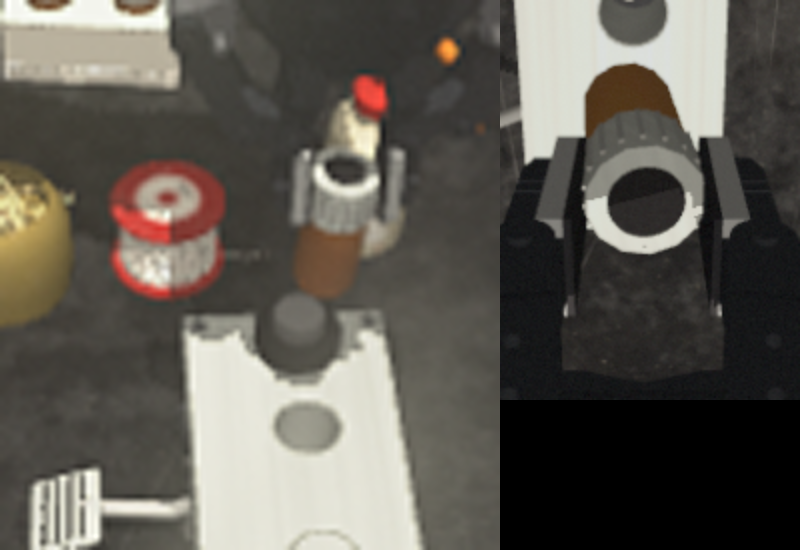

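Run:
```python
from h import *
s=manip.observe();R=s["eef_rot"];p=s["tool_pos"]
ci=manip.camera_info("side");w=manip.camera_info("wrist")
def tri(a,b):
    o1,d1=ray(ci,*a);o2,d2=ray(w,*b);t=np.linalg.lstsq(np.c_[d1,-d2],o2-o1,rcond=None)[0]
    x,y=o1+d1*t[0],o2+d2*t[1];return (x+y)/2,np.linalg.norm(x-y)
top,e=tri((220+346/5,160+168/5),(180+147/2,170+201/2));print("top",top.round(4),e,"tool",(R.T@(top-p)).round(4))
for z in (top[2]-.06,):
  f=plane(ci,220+323/5,160+281/5,z);print("foot side",f.round(4),(R.T@(f-p)).round(4))
  f=plane(w,180+128/2,170+66/2,z);print("foot far edge wrist",f.round(4),(R.T@(f-p)).round(4))
# hole / collar from side0 pictures
im=cv2.imread("pics/side0.png")
```

```text
top [ 0.5574 -0.1879  0.23  ] 0.0022130523475439993 tool [-0.0027 -0.0209  0.0029]
foot side [ 0.5532 -0.1887  0.17  ] [-0.0011  0.0391 -0.001 ]
foot far edge wrist [ 0.553  -0.1787  0.17  ] [-0.0108  0.0391 -0.0032]
```

Request:
move_arm(rows=[[0.8,-0.02,0,-0.003,0],[0.8,-0.06,0,-0.009,-0.1],[0.8,-0.1,0,-0.015,-0.21],[0.8,-0.14,0,-0.022,-0.32],[0.8,-0.18,0,-0.028,-0.43],[0.8,-0.22,0,-0.034,-0.54],[0.8,-0.26,0,-0.04,-0.64],[0.8,-0.29,0,-0.045,-0.68]])

```text
time_s: 9.88
tool_pos: [0.5668, 0.106, 0.2068]
eef_rot: [[0.464, -0.004, 0.886], [-0.886, 0.0, 0.464], [-0.002, -1.0, -0.004]]
contact_force: [0.1, -0.6, -0.4]
gripper_width: 0.309
```

Request:
move_arm(rows=[[0.8,0,0,0,0],[0.8,0,0,0,0]])

```text
time_s: 10.05
tool_pos: [0.5669, 0.1046, 0.2069]
eef_rot: [[0.462, -0.004, 0.887], [-0.887, -0.001, 0.462], [-0.001, -1.0, -0.004]]
contact_force: [0.7, -0.4, -0.0]
gripper_width: 0.307
```

Run:
```python
from h import *
import pickle
ci,im=snap('wrist','w5');pickle.dump(ci,open('pics/w5.pkl','wb'));togo([.5748,.2085,.21])
print(proj(ci,[.5748,.2085,.048]))
```

```text
t 10.1 pos [0.567  0.1033 0.2072] yaw z 27.39 tilt [-6.e-04 -1.e+00 -4.e-03] F [ 0.2 -0.4 -0.3] w 0.31
shift [-0.0898 -0.003   0.0553]
[314.84889763  69.40896031]
```

View pics/w5.png

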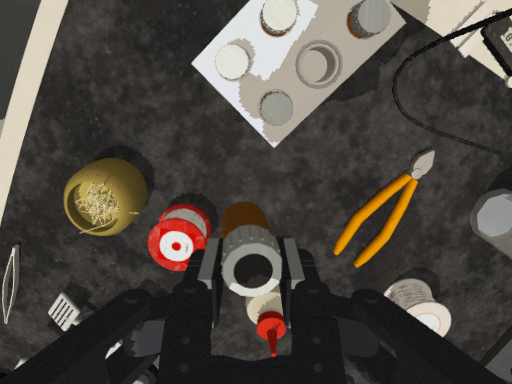

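Run:
```python
from h import *
import pickle
ci=pickle.load(open('pics/w5.pkl','rb'));print(plane(ci,319,64.5,.048))
```

```text
[0.57591743 0.2137142  0.048     ]
```

Request:
move_arm(rows=[[0.8,-0.03,0,0.018,0],[0.8,-0.06,0,0.036,0],[0.8,-0.085,0,0.05,0],[0.8,-0.09,0,0.055,0],[0.8,-0.09,0,0.055,0],[0.8,-0.09,0,0.055,0]])

```text
time_s: 10.6
tool_pos: [0.5756, 0.2067, 0.2084]
eef_rot: [[0.458, -0.002, 0.889], [-0.889, -0.002, 0.458], [0.001, -1.0, -0.002]]
contact_force: [-0.1, -0.8, -0.8]
gripper_width: 0.301
```

Run:
```python
from h import *
import pickle
ci,im=snap('wrist','w6');pickle.dump(ci,open('pics/w6.pkl','wb'));togo([.5748,.2085,.21])
uv=proj(ci,[.5748,.2085,.048]);print(uv)
u,v=uv.astype(int)
print(u,v);c=im[max(v-80,0):v+120,u-100:u+100,::-1];cv2.imwrite('pics/w6c.png',cv2.resize(c,(600,600),interpolation=2))
```

```text
t 10.65 pos [0.5756 0.2063 0.2087] yaw z 27.22 tilt [ 6.e-04 -1.e+00 -2.e-03] F [-1.  -0.6 -0.7] w 0.309
shift [-0.0023 -0.0014  0.0003]
[250.9058205  165.73308557]
250 165
```

View pics/w6c.png

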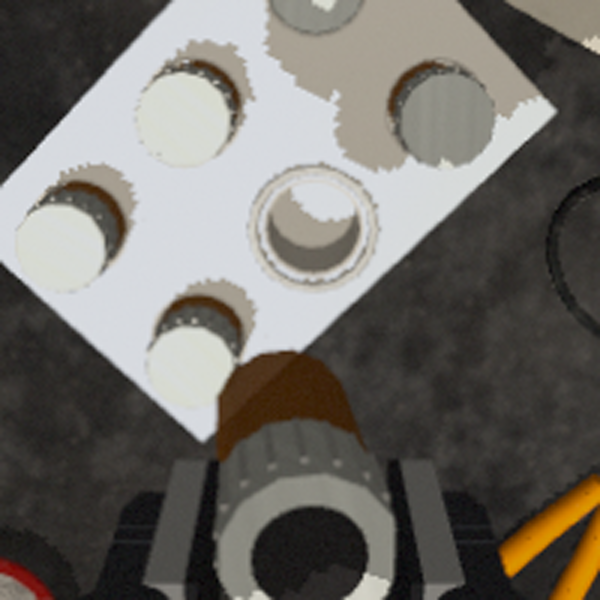

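Run:
```python
from h import *
import pickle
ci=pickle.load(open('pics/w6.pkl','rb'));h=plane(ci,150+314/3,85+227/3,.048);print(h)
# stored caps tops (crop px) neighbours: check by symmetry
N={'(26,52)':(449,120),'(-26,0)':(186,118),'(26,-52)':(193,367),'(-26,-52)':(60,248)}
for k,(a,b) in N.items(): print(k,plane(ci,150+a/3,85+b/3,.071).round(4))
togo(h)
s=manip.observe();R=s["eef_rot"];p=s["tool_pos"]
for n,a,b,dy in [("top",310,553,-.021),("footfar",290,350,.039)]:
    q=plane(ci,150+a/3,85+b/3,p[2]-dy);print(n,(R.T@(q-p)).round(4))
```

```text
[0.57568776 0.21443318 0.048     ]
(26,52) [0.5923 0.2637 0.071 ]
(-26,0) [0.5269 0.2305 0.071 ]
(26,-52) [0.5605 0.1642 0.071 ]
(-26,-52) [0.5102 0.1799 0.071 ]
t 10.65 pos [0.5756 0.2063 0.2087] yaw z 27.22 tilt [ 6.e-04 -1.e+00 -2.e-03] F [-1.  -0.6 -0.7] w 0.309
shift [-0.0073  0.1606  0.0041]
top [-0.0036 -0.021   0.0015]
footfar [-0.0117  0.039  -0.002 ]
```

Request:
move_arm(rows=[[0.8,-0.005,0.02,0.004,0],[0.8,-0.005,0.05,0.004,0],[0.8,-0.005,0.08,0.004,0],[0.8,-0.005,0.1,0.004,0],[0.8,-0.005,0.11,0.004,0],[0.8,-0.005,0.114,0.004,0],[0.8,-0.005,0.114,0.004,0],[0.8,-0.005,0.114,0.004,0]])

```text
time_s: 11.32
tool_pos: [0.5782, 0.2142, 0.0965]
eef_rot: [[0.458, 0.002, 0.889], [-0.889, 0.001, 0.458], [0.0, -1.0, 0.002]]
contact_force: [-0.2, -0.1, 0.2]
gripper_width: 0.308
```

Request:
move_arm(rows=[[0.8,0,0.004,0,0],[0.8,0,0.008,0,0],[0.8,0,0.012,0,0],[0.8,0,0.015,0,0],[0.8,0,0.015,0,0]])

```text
time_s: 11.73
tool_pos: [0.577, 0.2147, 0.0798]
eef_rot: [[0.459, -0.0, 0.888], [-0.888, -0.0, 0.459], [-0.0, -1.0, -0.0]]
contact_force: [-0.0, 0.2, 0.4]
gripper_width: 0.306
```

Run:
```python
from h import *
togo(None);print(manip.observe()["moment"])
```

```text
t 11.73 pos [0.577  0.2147 0.0798] yaw z 27.34 tilt [-0.e+00 -1.e+00 -4.e-04] F [-0.   0.2  0.4] w 0.306
[ 0.01779208 -0.03017773  0.04319197]
```

Request:
move_arm(rows=[[0.8,0,0.004,0,0],[0.8,0,0.008,0,0],[0.8,0,0.011,0,0],[0.8,0,0.011,0,0]])

```text
time_s: 12.07
tool_pos: [0.5772, 0.2147, 0.0686]
eef_rot: [[0.459, -0.0, 0.888], [-0.888, -0.0, 0.459], [-0.0, -1.0, -0.0]]
contact_force: [2.4, -0.4, -0.6]
gripper_width: 0.306
```

Request:
move_arm(rows=[[0.8,0,0.004,0,0],[0.8,0,0.008,0,0],[0.8,0,0.01,0,0],[0.8,0,0.01,0,0]])

```text
time_s: 12.4
tool_pos: [0.5771, 0.2146, 0.0587]
eef_rot: [[0.459, -0.0, 0.888], [-0.888, -0.0, 0.459], [-0.0, -1.0, -0.0]]
contact_force: [1.3, -0.4, -1.3]
gripper_width: 0.309
```

Going in without resistance; foot about 9 mm above the floor.

Request:
move_arm(rows=[[0.8,0,0.003,0,0],[0.8,0,0.005,0,0],[0.8,0,0.006,0,0],[0.8,0,0.006,0,0]])

```text
time_s: 12.73
tool_pos: [0.5773, 0.2146, 0.0535]
eef_rot: [[0.459, 0.0, 0.888], [-0.888, 0.0, 0.459], [0.0, -1.0, 0.0]]
contact_force: [0.5, 0.2, 0.9]
gripper_width: 0.31
```

Run:
```python
from h import *
togo(None);print(manip.observe()["moment"])
```

```text
t 12.73 pos [0.5773 0.2146 0.0535] yaw z 27.33 tilt [ 1.e-04 -1.e+00  2.e-04] F [0.5 0.2 0.9] w 0.31
[-0.00959054  0.01944629 -0.00275008]
```

Request:
move_arm(rows=[[0.8,0,0.001,0,0],[0.8,0,0.002,0,0],[0.8,0,0.002,0,0],[0.6,0,0.002,0,0],[0.5,0,0.002,0,0],[0.5,0,0.002,0,0],[0.5,0,0.002,0,0]])

```text
time_s: 13.32
tool_pos: [0.5768, 0.2145, 0.0508]
eef_rot: [[0.459, -0.001, 0.888], [-0.888, -0.0, 0.459], [-0.0, -1.0, -0.001]]
contact_force: [-0.4, -0.3, -0.4]
gripper_width: 0.501
```

Request:
move_arm(rows=[[0.5,0,-0.01,0,0],[0.5,0,-0.03,0,0],[0.5,0,-0.06,0,0],[0.8,0,-0.1,0,0],[1,0,-0.11,0,0],[1,0,-0.11,0,0],[1,0,-0.11,0,0],[1,0,-0.11,0,0]])

```text
time_s: 13.98
tool_pos: [0.5763, 0.2143, 0.1602]
eef_rot: [[0.459, -0.002, 0.888], [-0.888, -0.001, 0.459], [-0.0, -1.0, -0.002]]
contact_force: [1.2, 0.5, -0.5]
gripper_width: 0.0
```

Run:
```python
from h import *
import pickle
ci,im=snap('wrist','w7');togo(None);cs,ims=snap('side','s7')
for z in(.071,.075): print(z,proj(ci,[.5757,.2144,z]),proj(cs,[.5757,.2144,z]))
g=cv2.cvtColor(im,7);u,v=proj(ci,[.5757,.2144,.071]).astype(int);x0,y0=u-45,v-45
m=(g[y0:y0+90,x0:x0+90]<70).astype(np.uint8);n,l,st,c=cv2.connectedComponentsWithStats(m)
for i in range(1,n):
    if st[i][4]>60: q=c[i]+[x0,y0];print(st[i],q,plane(ci,*q,.071).round(4))
g=cv2.cvtColor(ims,7);u,v=proj(cs,[.5757,.2144,.071]).astype(int);print(u,v);print(g[v-10:v+16,u-12:u+13])
```

```text
t 14.03 pos [0.576  0.2142 0.1597] yaw z 27.33 tilt [-4.0e-04 -1.0e+00 -3.2e-03] F [-1.1 -1.  -0.7] w -0.001
0.071 [249.97630307 191.8394124 ] [248.78700187 141.78952818]
0.075 [249.95668366 193.60807949] [248.7773142  140.69113542]
[ 30  19  29  16 123] [245.98373984 170.01626016] [0.5655 0.2278 0.071 ]
[ 39  37  22  21 351] [253.42165242 192.997151  ] [0.5784 0.2148 0.071 ]
[  35   40   55   50 1371] [275.25091174 218.730124  ] [0.6025 0.2041 0.071 ]
[  0  62  18  18 108] [213.31481481 214.17592593] [0.5593 0.1859 0.071 ]
248 141
[[189 148 150 152 151 150 150 148 148 147 147 145 151 155 156 150 150 149
  148 150 149 149 149 146 179]
 [208 143 144 150 151 151 150 149 149 149 151 152 151 151 151 150 151 150
  151 151 151 150 150 147 167]
 [135 126 134 148 148 147 147 147 148 143 146 153 153 153 152 153 153 151
  148 152 151 150 149 146 141]
 [119 111 136 157 157 155 155 156 152 133 124 144 150 153 155 153 147 141
  136 153 149 147 162 197 193]
 [109 112 146 174 171 171 172 171 165 140 104 121 131 140 142 139 129 127
  130 164 159 156 185 234 231]
 [110 117 156 176 174 174 175 175 173
[... 1468 characters left out ...]
92 190 195 201 203 189 152  80  98 157
  198 221 246 180  94  84  83]
 [243 244 243 243 243 245 241 198 226 236 235 235 235 234 217 155 153 161
  219 243 245 157  88  85  84]
 [240 243 243 243 243 244 243 226 234 233 232 232 233 234 234 219 201 231
  242 247 244 138  85  85  85]
 [244 243 243 243 243 244 240 222 235 234 234 234 234 235 235 219 215 247
  245 246 245 140  82  84  86]
 [244 243 243 243 243 244 229 170 224 236 236 236 236 234 215 180 222 246
  244 246 245 141  78  82  86]
 [244 243 243 243 244 244 222 134 176 201 204 203 197 196 158 147 227 246
  244 246 245 127  79  86  87]
 [244 243 243 243 244 244 214 129 145 149 140 132 126 145 132 148 227 246
  244 245 234 103  78  83  85]]
```

Run:
```python
from h import *
ci=manip.camera_info("side");w=manip.camera_info("wrist")
o1,d1=ray(ci,249,141.5);o2,d2=ray(w,253.4,193);t=np.linalg.lstsq(np.c_[d1,-d2],o2-o1,rcond=None)[0]
print(o1+d1*t[0],o2+d2*t[1]);togo([.577,.2146,.076])
```

```text
[0.57652551 0.21508197 0.07145628] [0.5775803  0.21497961 0.07165774]
t 14.08 pos [0.5759 0.2142 0.1595] yaw z 27.33 tilt [-4.0e-04 -1.0e+00 -3.5e-03] F [-0.7  0.2 -0. ] w -0.001
shift [0.0001 0.0835 0.0014]
```

Request:
move_arm(rows=[[1,0,0.03,0.001,0],[1,0,0.055,0.001,0],[1,0,0.07,0.001,0],[1,0,0.078,0.001,0],[1,0,0.081,0.001,0],[1,0,0.083,0.001,0],[1,0,0.083,0.001,0]])

```text
time_s: 14.67
tool_pos: [0.5784, 0.2152, 0.0784]
eef_rot: [[0.459, 0.0, 0.888], [-0.888, 0.0, 0.459], [0.0, -1.0, 0.0]]
contact_force: [-0.5, 1.2, 0.5]
gripper_width: 0.0
```

Request:
move_arm(rows=[[1,0,0.002,0,0],[1,0,0.004,0,0],[1,0,0.006,0,0],[1,0,0.006,0,0]])

```text
time_s: 15.0
tool_pos: [0.5781, 0.2151, 0.0724]
eef_rot: [[0.459, 0.0, 0.888], [-0.888, 0.0, 0.459], [0.0, -1.0, 0.0]]
contact_force: [-1.1, -0.2, 0.3]
gripper_width: 0.004
```

Request:
move_arm(rows=[[1,0,0.001,0,0],[1,0,0.002,0,0],[1,0,0.002,0,0]])

```text
time_s: 15.25
tool_pos: [0.5792, 0.2154, 0.0719]
eef_rot: [[0.459, 0.003, 0.888], [-0.888, 0.001, 0.459], [0.0, -1.0, 0.003]]
contact_force: [-0.9, 0.1, 6.2]
gripper_width: 0.002
```

Request:
move_arm(rows=[[1,0,-0.01,0,0],[1,0,-0.04,0,0],[1,0,-0.08,0,0],[1,0,-0.12,0,0],[1,0,-0.15,0,0],[1,0,-0.15,0,0],[1,0,-0.15,0,0]])

```text
time_s: 15.83
tool_pos: [0.5797, 0.2157, 0.2234]
eef_rot: [[0.459, 0.006, 0.888], [-0.888, 0.002, 0.459], [0.001, -1.0, 0.006]]
contact_force: [0.4, 0.5, -0.5]
gripper_width: 0.0
```

Run:
```python
from h import *
ci,im=snap('wrist','w8');togo(None)
g=cv2.cvtColor(im,7);u,v=proj(ci,[.5775,.215,.071]).astype(int);x0,y0=u-30,v-30
m=(g[y0:y0+60,x0:x0+60]<70).astype(np.uint8);n,l,st,c=cv2.connectedComponentsWithStats(m)
for i in range(1,n):
    if st[i][4]>60: q=c[i]+[x0,y0];print(st[i],q,plane(ci,*q,.071).round(4))
cs,b=snap('side','s8');a=cv2.imread('pics/side0.png')[:,:,::-1]
d=np.abs(a.astype(int)-b).max(2);d=(d>40).astype(np.uint8);n,l,st,c=cv2.connectedComponentsWithStats(d)
print([tuple(s) for s in st[1:] if s[4]>25])
```

```text
t 15.88 pos [0.5784 0.2152 0.2211] yaw z 27.33 tilt [ 2.0e-04 -1.0e+00  1.7e-03] F [-0.9  0.4 -0.6] w 0.002
[15 10 23 13 68] [241.36764706 152.88235294] [0.5659 0.2265 0.071 ]
[ 23  23  17  17 225] [247.79111111 170.16888889] [0.5784 0.2148 0.071 ]
[ 30  32  30  28 433] [266.3256351 189.0369515] [0.6021 0.2065 0.071 ]
[(np.int32(0), np.int32(0), np.int32(58), np.int32(202), np.int32(6449)), (np.int32(55), np.int32(0), np.int32(41), np.int32(72), np.int32(1632)), (np.int32(228), np.int32(0), np.int32(42), np.int32(98), np.int32(2477)), (np.int32(159), np.int32(119), np.int32(103), np.int32(43), np.int32(1624)), (np.int32(245), np.int32(139), np.int32(9), np.int32(13), np.int32(74)), (np.int32(29), np.int32(180), np.int32(11), np.int32(25), np.int32(50)), (np.int32(0), np.int32(183), np.int32(23), np.int32(18), np.int32(329)), (np.int32(22), np.int32(185), np.int32(8), np.int32(14), np.int32(49)), (np.int32(78), np.int32(207), np.int32(16), np.int32(21), np.int32(164)), (np.int32(0), np.int32(235), np.int32(6), np.int32(9), np.int32(30)), (np.int32(275), np.int32(241), np.int32(13), np.int32(9), np.int32(73)), (np.int32(226), np.int32(242), np.int32(32), np.int32(29), np.int32(471))]
```

```bash
python3 -c "
from plant import manip
print(manip.finish_job())"
```

```text
the job is handed in; nothing more can be done
None
```

The job is done and handed in at about 16 s of robot time; the hand-in reports no verdict.

**What I did**
- **Button:** I pressed it to a hard stop at 22 N and let it go. The side picture shows it back out.
- **Pedal:** The windowed vial was in well 1, so I pressed pedal 1 down to its stop (31 N), and the vial rose.
- **Vial:** I gripped it by the cap, carried it over the bench items and lowered it into the ringed hole with no noticeable resistance. After letting go I tapped its top with shut fingers.

**Last checks**
- **Seated height:** The fingers met the cap at 71.9 mm and the two-view measurement gave 71.5 mm, against the nominal 71 mm. The vial is home.
- **Window position:** It was the same before and after the tap, at (0.578, 0.215) m. That is about 3 mm from the hole centre measured with the wrist camera, which could be play in the hole, a slight lean or calibration error.
- **Other items:** Comparing the first and last side pictures, I took the changes to be only the moved vial, its well, pedal 1, and the arms and their shadows. The other vial stayed sunk. I had used all 12 views, so I checked this and the seated position by numbers and not by eye.

**What disagreed**
- **Hole position:** The side and wrist cameras differed by about 6 mm. I went mostly by the wrist view, and the clean insertion bore that out.
- **Tilt:** The vial sat about 5° tilted in the grip during the carry. I did not measure its tilt again after letting go, so "upright" rests on its height and position above.

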